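Sweep the stray bottle caps into the collecting pan

ROBOT

A 6-joint arm with a two-finger parallel gripper is mounted at the origin on the work surface. World frame = base frame: x ahead of the robot, y to its left, z up, the work surface at z = 0. Lengths are in m, angles in rad, forces in N, time in s.
With the tool pointing down it reaches from about 0.425 to 0.95 m from the base axis. Payload 3.5 kg.
Tool frame: the origin (TCP) lies at the very end of the fingers, on their centre line; the grasp point (between the pads) lies 19 mm behind it (ctrl.grip_point_offset is the distance from the TCP to the grasp point, in m); z points along the fingers, y is the line along which they close (so a half turn about z gives the same grasp; the last joint's range is limited). The gripper opens to 85 mm and grips with 20 to 120 N. Pads are 22 mm wide; open, the fingers measure 114 mm over their backs; the gripper's body (76 mm by 85 mm) begins 54 mm behind the grasp point. The pads swing forward as they close: fully open they stand 13 mm farther back than shut.
Start: joints at [-1.446, 0.286, 1.577, -0, 1.279, -0.15], TCP at [0.183, -0.65, 0.231] pointing down, gripper open.
Joint ranges: [-2.77, 2.77], [-0.9, 2.22], [0.21, 2.48], [-1.53, 4.67], [0.24, 2.81], [-2.84, 2.84]. Speed limits (rad/s): [2.79, 2.79, 3.14, 3.14, 3.14, 3.14].

INTERFACE

Orientations are given as a unit quaternion [x, y, z, w].
In Python, from plant import telemetry, vision, ctrl gives the robot as it stands.
- The arm moves only by the tool arm_command, never from a script. Its argument "series" is one flat list of numbers, 7 for each row, row after row: the shift along the tool's x, y, z in cm, then the turn, a rotation vector about the tool's x, y, z in degrees, then the closure, from 0 (fully open) to 1 (shut). A call has 1 to 10 rows; each row is the pose to reach, as a shift and turn from the pose commanded when the call began, along the tool's axes at that moment; what a row does not reach only later rows make up. A row lasts 1/12 s, in which the tool goes at most 41.7 mm and 7.16 degrees, less where a joint would pass 70% of its speed; a pose out of reach is approached as far as the arm can. A call with a gripper value outside its range is refused whole. The fingers move at their own pace and stop on an object; "force" is the grip in N (left out, the last holds). Time passes only in rows, so rows that repeat a pose let the fingers close. It gives the time, the measured TCP pose, the force, the opening and the grip force at its end, in the units of the state.
- telemetry.get_state(): the state, without advancing time (a new reading comes with each control period).
- vision.read_camera(name): name is "scene" or "top" or "wrist"; returns a dict with "color" (420x560x3 uint8, blue, green, red), "K" (3x3 intrinsics, pixels), "rvec" (rotation vector, rad) and "tvec" (3), from world to camera coordinates, as OpenCV has them; the wrist camera has in their place "T_tool_cam" (4x4, takes a point from camera to tool coordinates, whose origin is the TCP and whose axes are the flange's). Camera axes: x right, y down, z forward; pixel columns grow to the right and rows downward; lengths in m; the calibration is good to about 2 mm. A picture is of the moment at which its call begins: read the wrist's pose just before it. There is no depth.
- ctrl.sign_off(): hands the job in; it is judged then, once.
The state is a dict: "time": time; "qpos": joint angles; "dq": joint speeds; "joint_efforts": joint torques, N m; "eef_pos": TCP position; "tcp_rot": TCP orientation; "contact_force": force on the tool from outside, world axes, zero at the start; "wrist_torque": the same for the moment, N m; "opening": opening from 0.0 (shut) to 1.0 (fully open); "finger_force": force on a finger pad.
Only numpy, scipy, OpenCV 4.12 (cv2) and the standard library are available. Lean on these libraries where they do the work, as an engineer would, in place of code of your own. Each camera call takes 0.05 s, during which the arm holds its last target. There are 200 camera calls.

TASK

Sweep the three loose bottle caps along the bench with your fingers, gently, through the open front of the steel pan until each lies flat on the pan's floor, wholly past the sloping lip. Only push them: do not pinch, lift or tip a cap. Leave the small jar, the beaker and the reagent bottle with its cap standing where they are.

Things in the scene. Friction and masses are not known exactly. Their poses are not given: they have to be found in the camera images.
- cap0: loose ribbed blue plastic screw cap lying closed top up on the bench: a disc 52 mm across and 25 mm high, about 18 g; origin at the centre of its underside, z up
- cap0_center (a point): centre of cap0, 12.5 mm above its underside
- cap1: loose ribbed blue plastic screw cap lying closed top up on the bench: a disc 52 mm across and 25 mm high, about 18 g; origin at the centre of its underside, z up
- cap1_center (a point): centre of cap1, 12.5 mm above its underside
- cap2: loose ribbed blue plastic screw cap lying closed top up on the bench: a disc 52 mm across and 25 mm high, about 18 g; origin at the centre of its underside, z up
- cap2_center (a point): centre of cap2, 12.5 mm above its underside
- pan: fixed steel collecting pan, 160 mm deep (x) by 260 mm wide (y). Origin on the bench under its centre; x runs from the open mouth to the back wall, z up. At the mouth (x -80 to -60 mm) a lip slopes up 3 mm to the flat floor, 3 mm above the bench. Inner wall faces: back x = 76 mm, sides y = +-126 mm (from x = -60 mm on); walls 4 mm thick, tops 33 mm above the bench
- pan_lip (a point): middle of the pan's lip at its top edge, where the flat floor begins (pan x = -60 mm, y = 0)
- vial: bystander: small closed sample jar standing on the bench between the caps, 36 mm across, 48 mm high; origin at the centre of its underside
- reagent: bystander: glass reagent bottle behind the back wall of the pan, 76 mm across, 162 mm high, wearing a blue cap like the loose ones; origin at the centre of its underside
- beaker: bystander: glass beaker about 70 mm across, 85 mm high; origin at the centre of its underside

How it is judged:
By the outcome, as a careful person would: the job done as asked, in the order asked, and still so for the second after the job is handed in, with the robot touching nothing.
It also fails if it takes over 64 s, if anything falls off the work surface, if the arm or the gripper's body presses on something with over 40 N, if the wrist force passes 120 N, or if a joint passes its speed limit or range.

## Working session

There is one attempt and no reset: what is moved stays moved. The work goes in short steps, Python scripts to look and compute and a tool call to move; the robot and the scene stay as the last step left them, time stands still between calls to the robot, and variables do not carry over. Pictures are saved under pics/ and viewed, at most 10 in all, crops included, and the job is handed in when it is done.

Besides the shell and the picture viewer there is one more tool, called after "Request:" as a command line: name --argument value ..., lists and objects as JSON in quotes. arm_command: Moves the arm, as the interface text tells. Its arguments: {"type":"object","properties":{"series":{"type":"array","items":{"type":"number"}},"force":{"type":"number"}},"required":["series"]}

```bash
mkdir -p pics; python3 - <<'E'
from plant import telemetry, vision, ctrl
import cv2,numpy as np
s=telemetry.get_state();print({k:np.round(v,3).tolist() for k,v in s.items()})
for n in("top","scene"):
    d=vision.read_camera(n);cv2.imwrite(f"pics/{n}0.png",d["color"]);np.savez(f"{n}0.npz",**d)
    print(n,d["K"].tolist(),d["rvec"],d["tvec"])
E
```

```text
{'time': 0.0, 'qpos': [-1.446, 0.287, 1.578, -0.0, 1.279, -0.15], 'dq': [-0.001, 0.001, 0.0, 0.0, -0.001, 0.001], 'joint_efforts': [-0.001, -40.598, -29.263, -0.0, 0.006, 0.0], 'eef_pos': [0.183, -0.649, 0.23], 'tcp_rot': [0.991, 0.137, -0.0, -0.001], 'contact_force': [0.133, -0.943, -0.334], 'wrist_torque': [-0.012, -0.048, 0.088], 'finger_force': 0.0, 'opening': 1.004}
top [[446.27054854510965, 0.0, 280.4497231529738], [0.0, 446.27054854510965, 207.7009491819832], [0.0, 0.0, 1.0]] [ 2.17590388 -2.17878604  0.10365856] [0.04256337 0.56165588 1.09555503]
scene [[487.9533872496632, 0.0, 269.6870292476627], [0.0, 487.9533872496632, 202.1688390150601], [0.0, 0.0, 1.0]] [ 2.22744787  1.3813644  -0.40322895] [-0.27246134 -0.38989646  1.45192681]
```

View pics/top0.png

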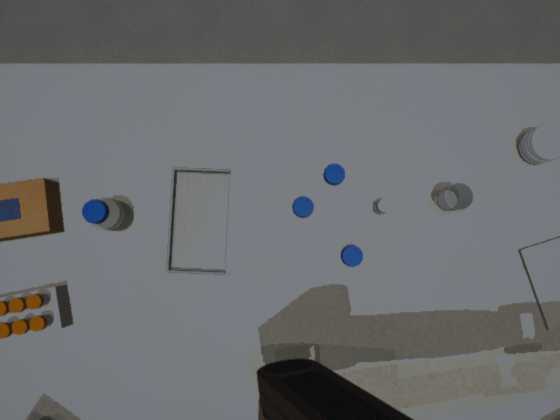

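View pics/scene0.png

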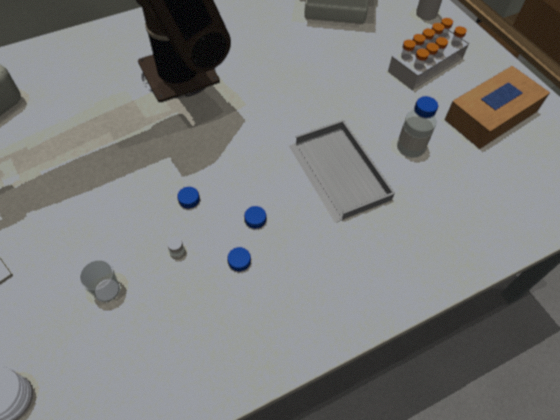

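The top view shows caps at pixels (334,174), (303,207) and (352,256). The jar is at (381,206) and the beaker at (447,198). The pan spans (168–230, 168–273) with its mouth on the right, and the reagent bottle is at (105,212). The scene view agrees.

```bash
cat > h.py <<'E'
import cv2,numpy as np
def ray(d,uv,z):
    R=cv2.Rodrigues(d["rvec"])[0];c=-R.T@d["tvec"].ravel()
    v=R.T@np.linalg.inv(d["K"])@np.array([uv[0],uv[1],1.]);return (c+v*(z-c[2])/v[2])[:2]
def caps(d,z=.025):
    hsv=cv2.cvtColor(d["color"],cv2.COLOR_BGR2HSV);m=cv2.inRange(hsv,(105,150,50),(130,255,255))
    n,_,st,c=cv2.connectedComponentsWithStats(m)
    return [(c[i].round(1).tolist(),int(st[i,4]),ray(d,c[i],z).round(4).tolist()) for i in range(1,n) if st[i,4]>80]
E
python3 - <<'E'
from h import *
for n in("top","scene"):
    d=dict(np.load(n+"0.npz"));print(n)
    for c in caps(d,.02):print(c)
d=dict(np.load("top0.npz"))
R=cv2.Rodrigues(d["rvec"])[0];print(-R.T@d["tvec"])
for nm,uv,z in[("vial",(381,206),.03),("beak",(447,198),.05),("panTLtop",(174,168),.033),("panTR",(230,170),.033),("panBL",(168,272),.033),("panBR",(226,273),.033),("reag",(95,211),.16)]:print(nm,ray(d,uv,z).round(3))
c=d["color"][150:290,150:470];cv2.imwrite("pics/c.png",cv2.resize(c,None,fx=2.5,fy=2.5,interpolation=cv2.INTER_CUBIC))
E
```

```text
top
([334.0, 173.9], 307, [0.6483, -0.0944])
([302.6, 206.6], 308, [0.5649, -0.0142])
([94.2, 211.1], 447, [0.5542, 0.5105])
([351.5, 255.5], 328, [0.4418, -0.1358])
scene
([426.0, 106.4], 341, [0.4571, 0.5602])
([188.2, 197.0], 342, [0.4474, -0.1394])
([255.0, 216.7], 355, [0.5695, -0.0182])
([238.8, 258.8], 402, [0.653, -0.0983])
[0.46047525 0.04715281 1.1415993 ]
vial [ 0.565 -0.21 ]
beak [ 0.583 -0.369]
panTLtop [0.661 0.309]
panTR [0.656 0.168]
panBL [0.403 0.319]
panBR [0.4   0.176]
reag [0.543 0.451]
```

View pics/c.png

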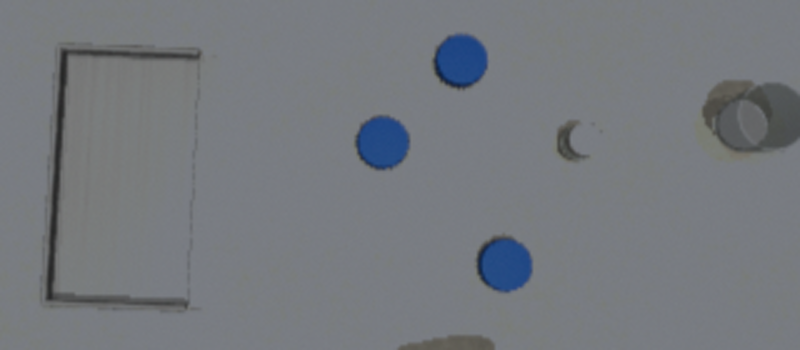

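Pan: centre about (0.530, 0.233), with its x axis along world +y to within 2°. The walls begin at y≈0.173 and the inner sides are at x≈0.404–0.656. I'll cradle each cap between partly closed fingers and push along +y, taking the nearest cap first.

Request:
arm_command --series '[52.3,-43.8,0,0,0,-74.2,0.65,52.3,-43.8,0,0,0,-74.2,0.65,52.3,-43.8,0,0,0,-74.2,0.65,52.3,-43.8,0,0,0,-74.2,0.65,52.3,-43.8,0,0,0,-74.2,0.65,52.3,-43.8,0,0,0,-74.2,0.65,52.3,-43.8,0,0,0,-74.2,0.65,52.3,-43.8,0,0,0,-74.2,0.65,52.3,-43.8,0,0,0,-74.2,0.65,52.3,-43.8,0,0,0,-74.2,0.65]'

```text
time: 0.93
eef_pos: [0.4186, -0.3034, 0.231]
tcp_rot: [0.721, 0.693, 0.0, -0.0]
contact_force: [0.6, -0.6, -0.1]
opening: 0.35
finger_force: 0.0
```

```bash
cat >> h.py <<'E'
from scipy.spatial.transform import Rotation as Ro
def go(x,y,z,yaw=90.):
    from plant import telemetry
    s=telemetry.get_state();R=Ro.from_quat(s["tcp_rot"]);p=np.array(s["eef_pos"])
    T=Ro.from_euler("z",yaw,degrees=True)*Ro.from_quat([1,0,0,0])
    print("t",round(s["time"],2),"p",p.round(4),"yaw",R.as_matrix()[:2,0].round(3),"op",round(s["opening"],2),"F",np.round(s["contact_force"],1))
    print("to cm",(100*R.inv().apply(np.array([x,y,z])-p)).round(2),"deg",(R.inv()*T).as_rotvec(degrees=True).round(1))
E
python3 -c "
from h import *
go(.567,-.085,.10)"
```

```text
t 0.93 p [ 0.4186 -0.3034  0.231 ] yaw [0.04  0.999] op 0.35 F [ 0.6 -0.6 -0.1]
to cm [22.41 13.96 13.1 ] deg [-0.  -0.  -2.3]
```

Request:
arm_command --series '[22.4,14,13.1,0,0,-2.3,0.65,22.4,14,13.1,0,0,-2.3,0.65,22.4,14,13.1,0,0,-2.3,0.65,22.4,14,13.1,0,0,-2.3,0.65,22.4,14,13.1,0,0,-2.3,0.65,22.4,14,13.1,0,0,-2.3,0.65,22.4,14,13.1,0,0,-2.3,0.65,22.4,14,13.1,0,0,-2.3,0.65,22.4,14,13.1,0,0,-2.3,0.65]'

```text
time: 1.68
eef_pos: [0.5674, -0.0858, 0.0978]
tcp_rot: [0.708, 0.706, -0.001, -0.002]
contact_force: [-0.4, 0.5, 0.1]
opening: 0.347
finger_force: 0.0
```

```bash
python3 - <<'E'
from h import *
from plant import vision,telemetry
go(.567,-.085,.008)
d=vision.read_camera("wrist");cv2.imwrite("pics/w1.png",d["color"]);print(np.round(d["T_tool_cam"],3).tolist())
s=telemetry.get_state();T=np.eye(4);T[:3,:3]=Ro.from_quat(s["tcp_rot"]).as_matrix();T[:3,3]=s["eef_pos"]
M=np.linalg.inv(T@d["T_tool_cam"]);d["rvec"]=cv2.Rodrigues(M[:3,:3])[0];d["tvec"]=M[:3,3]
for c in caps(d):print(c)
E
```

```text
t 1.68 p [ 0.5674 -0.0858  0.0978] yaw [0.002 1.   ] op 0.35 F [-0.4  0.5  0.1]
to cm [0.06 0.   8.98] deg [-0.3 -0.1 -0.1]
[[-0.0, -0.952, -0.307, 0.078], [1.0, -0.0, -0.001, -0.0], [0.001, -0.307, 0.952, -0.141], [0.0, 0.0, 0.0, 1.0]]
([279.4, 126.8], 4507, [0.5652, -0.0175])
([387.2, 233.1], 3818, [0.6458, -0.0949])
([131.5, 279.2], 3568, [0.4468, -0.1336])
```

View pics/w1.png

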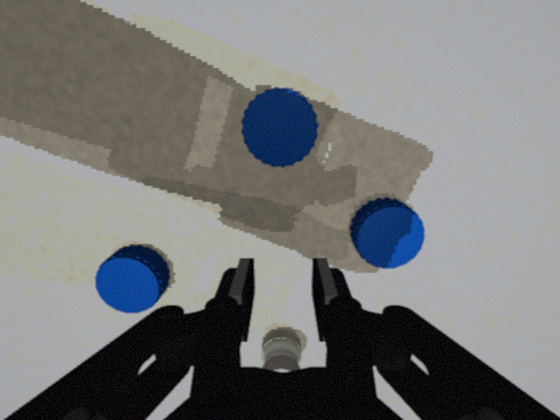

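The wrist view shows cap B dead ahead at (279,127), cap A at (387,233) and cap C at (131,279). The jar is behind the fingers at (282,345). Next I lower the fingers and begin pushing B.

Request:
arm_command --series '[0,0,3,0,0,0,0.65,0,0,6,0,0,0,0.65,0,0,8,0,0,0,0.65,0,0,8.9,0,0,0,0.65,1.2,0,8.9,0,0,0,0.65,2.4,0,8.9,0,0,0,0.65,3.2,0,8.9,0,0,0,0.65,3.8,0,8.9,0,0,0,0.65,4.5,0,8.9,0,0,0,0.65,5.3,0,8.9,0,0,0,0.65]'

```text
time: 2.57
eef_pos: [0.5693, -0.0344, 0.0126]
tcp_rot: [0.709, 0.705, 0.001, 0.001]
contact_force: [-0.3, -0.2, -0.3]
opening: 0.35
finger_force: 0.1
```

```bash
python3 - <<'E'
from h import *
from plant import vision,telemetry
go(.54,.207,.008)
d=vision.read_camera("wrist");cv2.imwrite("pics/w2.png",d["color"])
E
```

```text
t 2.57 p [ 0.5693 -0.0344  0.0126] yaw [0.005 1.   ] op 0.35 F [-0.3 -0.2 -0.3]
to cm [24.13 -3.06  0.44] deg [ 0.1  0.  -0.3]
```

View pics/w2.png

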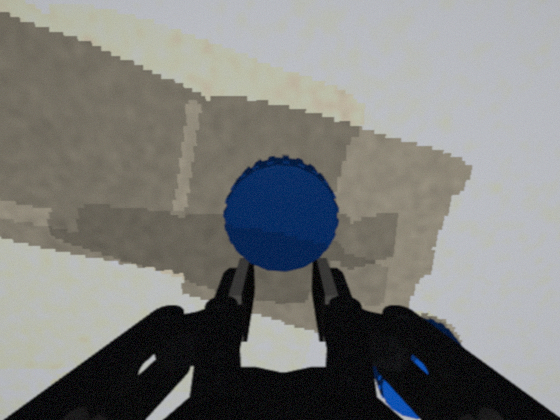

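The cap (281,213) is square between the fingertips and almost touching. I'll drop 4 mm and push.

Request:
arm_command --series '[0.6,0,0.4,0,0,0,0.65,1.4,-0.1,0.4,0,0,0,0.65,2.4,-0.3,0.4,0,0,0,0.65,3.5,-0.5,0.4,0,0,0,0.65,4.6,-0.7,0.4,0,0,0,0.65,5.8,-0.9,0.4,0,0,0,0.65,7,-1.1,0.4,0,0,0,0.65,8.2,-1.3,0.4,0,0,0,0.65,9.4,-1.5,0.4,0,0,0,0.65,10.5,-1.7,0.4,0,0,0,0.65]'

```text
time: 3.45
eef_pos: [0.5518, 0.0714, 0.0074]
tcp_rot: [0.709, 0.705, 0.0, -0.0]
contact_force: [-0.4, 0.7, -0.1]
opening: 0.353
finger_force: 0.0
```

```bash
cat >> h.py <<'E'
def wcaps(fn=None):
    from plant import vision,telemetry
    s=telemetry.get_state();d=vision.read_camera("wrist")
    if fn:cv2.imwrite(fn,d["color"])
    T=np.eye(4);T[:3,:3]=Ro.from_quat(s["tcp_rot"]).as_matrix();T[:3,3]=s["eef_pos"]
    M=np.linalg.inv(T@d["T_tool_cam"]);d["rvec"]=cv2.Rodrigues(M[:3,:3])[0];d["tvec"]=M[:3,3]
    for c in caps(d):print(c)
    return d
E
python3 - <<'E'
from h import *
go(.54,.207,.008);wcaps("pics/w3.png")
E
```

```text
t 3.45 p [0.5518 0.0714 0.0074] yaw [0.005 1.   ] op 0.35 F [-0.4  0.7 -0.1]
to cm [13.55 -1.26 -0.06] deg [ 0.  -0.  -0.3]
([282.8, 219.0], 10657, [0.5517, 0.1067])
```

Request:
arm_command --series '[1,-0.1,0,0,0,0,0.65,2,-0.2,0,0,0,0,0.65,3,-0.3,0,0,0,0,0.65,4,-0.4,-0.1,0,0,0,0.65,5,-0.5,-0.1,0,0,0,0.65,6,-0.6,-0.1,0,0,0,0.65,7,-0.7,-0.2,0,0,0,0.65,8,-0.8,-0.2,0,0,0,0.65,9,-0.9,-0.2,0,0,0,0.65,9.9,-1,-0.2,0,0,0,0.65]'

```text
time: 4.33
eef_pos: [0.5426, 0.1701, 0.0094]
tcp_rot: [0.709, 0.705, 0.0, 0.0]
contact_force: [0.3, 0.5, -0.4]
opening: 0.349
finger_force: 0.1
```

Request:
arm_command --series '[0.8,-0.1,0,0,0,0,0.65,1.5,-0.1,0,0,0,0,0.65,2.1,-0.1,0,0,0,0,0.65,2.6,-0.1,0,0,0,0,0.65,2.9,-0.1,0,0,0,0,0.65,3,-0.1,0,0,0,0,0.65]'

```text
time: 4.83
eef_pos: [0.5419, 0.1994, 0.0093]
tcp_rot: [0.709, 0.705, -0.0, -0.0]
contact_force: [-0.8, -1.4, 0.4]
opening: 0.348
finger_force: 0.1
```

```bash
python3 - <<'E'
from h import *
go(.647,-.14,.10);wcaps("pics/w4.png")
E
```

```text
t 4.83 p [0.5419 0.1994 0.0093] yaw [0.006 1.   ] op 0.35 F [-0.8 -1.4  0.4]
to cm [-33.88  10.7   -9.07] deg [-0.  -0.  -0.3]
([282.7, 219.8], 10891, [0.5417, 0.2337])
```

View pics/w4.png

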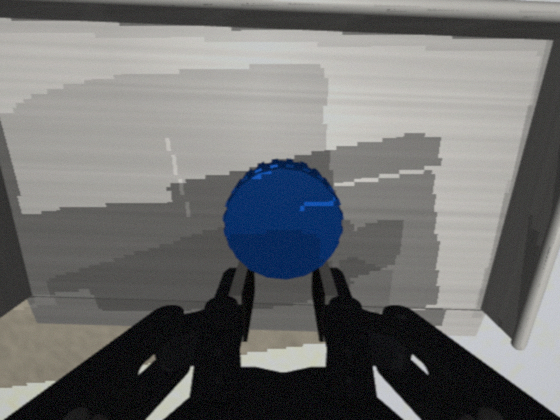

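Cap B lies in the pan at (282,220), well past the lip line at row ~305. I'll back off, lift, and go behind cap A at about (0.648, −0.096).

Request:
arm_command --series '[-2,0,0,0,0,0,0.65,-3,0,-3.5,0,0,0,0.65,-4,0,-7,0,0,0,0.65,-8,1.5,-9,0,0,0,0.65,-12,4,-9,0,0,0,0.65,-16,6,-9,0,0,0,0.65,-20,8,-9,0,0,0,0.65,-24,9.5,-9,0,0,0,0.65,-28,10.5,-9,0,0,0,0.65,-31.5,10.8,-9,0,0,0,0.65]'

```text
time: 5.72
eef_pos: [0.6475, -0.1089, 0.0995]
tcp_rot: [0.709, 0.705, 0.0, 0.0]
contact_force: [1.0, 0.5, -0.3]
opening: 0.349
finger_force: 0.0
```

Request:
arm_command --series '[-2.5,0,0,0,0,0,0.65,-3,0,0,0,0,0,0.65,-3,0,0,0,0,0,0.65]'

```text
time: 5.97
eef_pos: [0.6461, -0.1389, 0.0991]
tcp_rot: [0.711, 0.704, -0.0, -0.0]
contact_force: [0.4, 0.7, -0.1]
opening: 0.35
finger_force: 0.0
```

```bash
python3 - <<'E'
from h import *
go(.648,-.15,.0075);wcaps("pics/w5.png")
E
```

```text
t 5.97 p [ 0.6461 -0.1389  0.0991] yaw [0.01 1.  ] op 0.35 F [ 0.4  0.7 -0.1]
to cm [-1.11  0.21  9.16] deg [-0.  -0.  -0.6]
([285.9, 165.9], 4039, [0.6483, -0.0956])
([22.2, 223.5], 2777, [0.4512, -0.1367])
```

Request:
arm_command --series '[-1.6,0.2,2,0,0,-0.6,0.65,-1.6,0.2,5,0,0,-0.6,0.65,-1.6,0.2,8,0,0,-0.6,0.65,-1.6,0.2,9.1,0,0,-0.6,0.65,-0.8,0.2,9.1,0,0,-0.6,0.65,0.1,0.2,9.1,0,0,-0.6,0.65,0.7,0.2,9.1,0,0,-0.6,0.65,1.3,0.2,9.1,0,0,-0.6,0.65,2,0.1,9.1,0,0,-0.6,0.65,2.9,0,9.1,0,0,-0.6,0.65]'

```text
time: 6.85
eef_pos: [0.6476, -0.1071, 0.0101]
tcp_rot: [0.705, 0.709, 0.001, 0.001]
contact_force: [0.1, -0.3, 0.2]
opening: 0.351
finger_force: 0.1
```

```bash
python3 - <<'E'
from h import *
go(.61,.2,.0085);wcaps("pics/w6.png")
E
```

```text
t 6.85 p [ 0.6476 -0.1071  0.0101] yaw [-0.005  1.   ] op 0.35 F [ 0.1 -0.3  0.2]
to cm [30.73 -3.61  0.12] deg [0.2 0.1 0.3]
([282.7, 217.1], 10260, [0.647, -0.0719])
```

Request:
arm_command --series '[0.8,-0.1,0.2,0,0,0,0.65,1.8,-0.3,0.2,0,0,0,0.65,3,-0.5,0.2,0,0,0,0.65,4.2,-0.8,0.2,0,0,0,0.65,5.4,-1.1,0.2,0,0,0,0.65,6.6,-1.4,0.2,0,0,0,0.65,7.8,-1.7,0.2,0,0,0,0.65,9,-2,0.2,0,0,0,0.65,10.2,-2.3,0.2,0,0,0,0.65,11.4,-2.6,0.2,0,0,0,0.65]'

```text
time: 7.73
eef_pos: [0.6196, 0.0076, 0.0063]
tcp_rot: [0.705, 0.709, 0.0, -0.0]
contact_force: [0.3, 0.0, -0.5]
opening: 0.357
finger_force: 0.0
```

Request:
arm_command --series '[1.2,-0.2,0,0,0,0,0.65,2.4,-0.4,0,0,0,0,0.65,3.6,-0.6,0,0,0,0,0.65,4.7,-0.8,0,0,0,0,0.65,5.7,-1,0,0,0,0,0.65,6.6,-1.2,0,0,0,0,0.65]'

```text
time: 8.23
eef_pos: [0.6076, 0.0734, 0.0063]
tcp_rot: [0.705, 0.709, 0.0, 0.0]
contact_force: [0.3, 0.2, -0.0]
opening: 0.351
finger_force: 0.1
```

```bash
python3 - <<'E'
from h import *
go(.61,.2,.0095);wcaps("pics/w7.png")
E
```

```text
t 8.23 p [0.6076 0.0734 0.0063] yaw [-0.005  1.   ] op 0.35 F [ 0.3  0.2 -0. ]
to cm [12.66  0.31 -0.31] deg [ 0.  -0.   0.3]
([282.8, 219.7], 10807, [0.6071, 0.1087])
```

Request:
arm_command --series '[1,0,0,0,0,0,0.65,2,0.1,0,0,0,0,0.65,3,0.1,-0.1,0,0,0,0.65,4,0.2,-0.2,0,0,0,0.65,5,0.2,-0.3,0,0,0,0.65,6,0.3,-0.3,0,0,0,0.65,7,0.3,-0.3,0,0,0,0.65,8,0.3,-0.3,0,0,0,0.65,9,0.3,-0.3,0,0,0,0.65,9.9,0.3,-0.3,0,0,0,0.65]'

```text
time: 9.12
eef_pos: [0.6102, 0.1724, 0.0093]
tcp_rot: [0.705, 0.709, -0.0, -0.0]
contact_force: [-0.7, -0.5, -0.8]
opening: 0.345
finger_force: 0.1
```

Request:
arm_command --series '[0.8,0,0,0,0,0,0.65,1.5,0,0,0,0,0,0.65,2.1,0,0,0,0,0,0.65,2.5,0,0,0,0,0,0.65,2.7,0,0,0,0,0,0.65,2.7,0,0,0,0,0,0.65]'

```text
time: 9.62
eef_pos: [0.6101, 0.1986, 0.0093]
tcp_rot: [0.705, 0.709, -0.0, -0.0]
contact_force: [-0.7, 0.9, 0.2]
opening: 0.352
finger_force: 0.0
```

```bash
python3 - <<'E'
from h import *
go(.4475,-.197,.10);wcaps("pics/w8.png")
E
```

```text
t 9.62 p [0.6101 0.1986 0.0093] yaw [-0.005  1.   ] op 0.35 F [-0.7  0.9  0.2]
to cm [-39.48 -16.45  -9.07] deg [-0.  -0.   0.3]
([132.9, 215.7], 12226, [0.545, 0.2345])
([282.7, 218.9], 10911, [0.6095, 0.2333])
```

Request:
arm_command --series '[-2,0,0,0,0,0,0.65,-3,0,-3.5,0,0,0,0.65,-4,0,-7,0,0,0,0.65,-7.5,-1.6,-9,0,0,0,0.65,-11,-3.3,-9,0,0,0,0.65,-14.5,-5,-9,0,0,0,0.65,-18,-6.7,-9,0,0,0,0.65,-21.5,-8.4,-9,0,0,0,0.65,-25,-10,-9,0,0,0,0.65,-28.5,-11.6,-9,0,0,0,0.65]'

```text
time: 10.5
eef_pos: [0.4942, -0.089, 0.0995]
tcp_rot: [0.706, 0.709, 0.0, 0.0]
contact_force: [0.4, 0.4, 0.5]
opening: 0.348
finger_force: 0.0
```

Request:
arm_command --series '[-3.5,-1.6,0,0,0,0,0.65,-7,-3.2,0,0,0,0,0.65,-10,-4.5,0,0,0,0,0.65,-11,-4.8,0,0,0,0,0.65,-11,-4.8,0,0,0,0,0.65]'

```text
time: 10.92
eef_pos: [0.4473, -0.1999, 0.0997]
tcp_rot: [0.707, 0.707, 0.0, 0.0]
contact_force: [0.2, -0.2, -0.0]
opening: 0.352
finger_force: 0.0
```

```bash
python3 - <<'E'
from h import *
go(.448,-.195,.0075);wcaps("pics/w9.png")
E
```

```text
t 10.92 p [ 0.4473 -0.1999  0.0997] yaw [0. 1.] op 0.35 F [ 0.2 -0.2 -0. ]
to cm [0.5  0.06 9.22] deg [ 0.  0. -0.]
([274.3, 138.1], 4290, [0.4412, -0.1376])
```

Request:
arm_command --series '[0,-0.5,3,0,0,0,0.65,0,-0.5,6,0,0,0,0.65,0,-0.5,8.2,0,0,0,0.65,0,-0.5,9.2,0,0,0,0.65,0.8,-0.5,9.2,0,0,0,0.65,1.6,-0.5,9.2,0,0,0,0.65,2.2,-0.5,9.2,0,0,0,0.65,2.8,-0.5,9.2,0,0,0,0.65,3.5,-0.5,9.2,0,0,0,0.65,4.4,-0.4,9.2,0,0,0,0.65]'

```text
time: 11.8
eef_pos: [0.4445, -0.1532, 0.0084]
tcp_rot: [0.705, 0.709, 0.0, 0.001]
contact_force: [0.4, 0.7, 0.2]
opening: 0.346
finger_force: 0.1
```

```bash
python3 - <<'E'
from h import *
go(.47,.2,.0085);wcaps("pics/w10.png")
E
```

```text
t 11.8 p [ 0.4445 -0.1532  0.0084] yaw [-0.005  1.   ] op 0.35 F [0.4 0.7 0.2]
to cm [35.31  2.71 -0.05] deg [0.1 0.1 0.3]
([282.7, 218.2], 10507, [0.444, -0.1179])
```

Request:
arm_command --series '[0.8,0.1,0.1,0,0,0,0.65,1.8,0.2,0.1,0,0,0,0.65,3,0.4,0.1,0,0,0,0.65,4.2,0.5,0.1,0,0,0,0.65,5.4,0.7,0.1,0,0,0,0.65,6.6,0.8,0.1,0,0,0,0.65,7.8,1,0.1,0,0,0,0.65,9,1.1,0.1,0,0,0,0.65,10.2,1.3,0.1,0,0,0,0.65,11.4,1.4,0.1,0,0,0,0.65]'

```text
time: 12.68
eef_pos: [0.4572, -0.0381, 0.0063]
tcp_rot: [0.705, 0.709, 0.0, -0.0]
contact_force: [-0.3, 0.4, -0.2]
opening: 0.347
finger_force: 0.0
```

Request:
arm_command --series '[1.2,0.1,0,0,0,0,0.65,2.4,0.3,0,0,0,0,0.65,3.6,0.4,0,0,0,0,0.65,4.8,0.5,0,0,0,0,0.65,6,0.6,0,0,0,0,0.65,7.2,0.7,0,0,0,0,0.65,8.4,0.8,0,0,0,0,0.65,9.5,0.9,0,0,0,0,0.65,10.5,1,0,0,0,0,0.65,11.3,1.1,0,0,0,0,0.65]'

```text
time: 13.52
eef_pos: [0.4675, 0.0748, 0.0062]
tcp_rot: [0.705, 0.709, -0.0, -0.0]
contact_force: [0.5, -0.7, 0.4]
opening: 0.35
finger_force: 0.1
```

```bash
python3 - <<'E'
from h import *
go(.47,.2,.0095);wcaps("pics/w11.png")
E
```

```text
t 13.52 p [0.4675 0.0748 0.0062] yaw [-0.005  1.   ] op 0.35 F [ 0.5 -0.7  0.4]
to cm [12.52  0.31 -0.33] deg [-0.  -0.   0.3]
([282.7, 219.7], 10831, [0.467, 0.1102])
```

Request:
arm_command --series '[1,0,0,0,0,0,0.65,2,0.1,0,0,0,0,0.65,3,0.1,-0.1,0,0,0,0.65,4,0.2,-0.2,0,0,0,0.65,5,0.2,-0.3,0,0,0,0.65,6,0.2,-0.3,0,0,0,0.65,7,0.2,-0.3,0,0,0,0.65,8,0.2,-0.3,0,0,0,0.65,9,0.2,-0.3,0,0,0,0.65,9.9,0.2,-0.3,0,0,0,0.65]'

```text
time: 14.4
eef_pos: [0.4692, 0.1737, 0.0093]
tcp_rot: [0.705, 0.709, 0.0, -0.0]
contact_force: [0.5, 0.3, -0.0]
opening: 0.345
finger_force: 0.1
```

Request:
arm_command --series '[0.8,0,0,0,0,0,0.65,1.5,0,0,0,0,0,0.65,2.1,0,0,0,0,0,0.65,2.5,0,0,0,0,0,0.65,2.7,0,0,0,0,0,0.65,2.7,0,0,0,0,0,0.65]'

```text
time: 14.9
eef_pos: [0.4691, 0.1999, 0.0093]
tcp_rot: [0.705, 0.709, 0.0, -0.0]
contact_force: [0.2, -0.9, -0.5]
opening: 0.35
finger_force: 0.0
```

Request:
arm_command --series '[-2,0,0,0,0,0,0.65,-3,0,-3.5,0,0,0,0.65,-4,0,-7,0,0,0,0.65,-7,0,-9,0,0,0,0.65,-10,0,-11,0,0,0,0.65,-13,0,-13,0,0,0,0.65,-16,0,-15,0,0,0,0.65,-19,0,-15,0,0,0,0.65,-21,0,-15,0,0,0,0.65,-21,0,-15,0,0,0,0.65]'

```text
time: 15.73
eef_pos: [0.4705, -0.0137, 0.1602]
tcp_rot: [0.707, 0.707, 0.0, 0.001]
contact_force: [0.4, 0.8, -0.6]
opening: 0.348
finger_force: 0.0
```

```bash
python3 - <<'E'
from h import *
from plant import vision
go(.47,-.02,.16);wcaps("pics/w12.png")
for n in("top","scene"):
    d=vision.read_camera(n);cv2.imwrite(f"pics/{n}1.png",d["color"]);print(n,*caps(d,.024),sep="\n")
E
```

```text
t 15.73 p [ 0.4705 -0.0137  0.1602] yaw [-0.  1.] op 0.35 F [ 0.4  0.8 -0.6]
to cm [-0.63 -0.05  0.02] deg [0.1 0.1 0. ]
top
([205.0, 189.1], 327, [0.6091, 0.2321])
([94.4, 211.1], 455, [0.5537, 0.5084])
([204.5, 215.7], 326, [0.542, 0.2325])
([203.7, 244.8], 325, [0.4691, 0.2334])
scene
([426.0, 106.4], 347, [0.4599, 0.5566])
([325.5, 151.7], 294, [0.4757, 0.2281])
([339.5, 172.3], 319, [0.5482, 0.2266])
([353.6, 192.2], 342, [0.6152, 0.2263])
```

View pics/scene1.png

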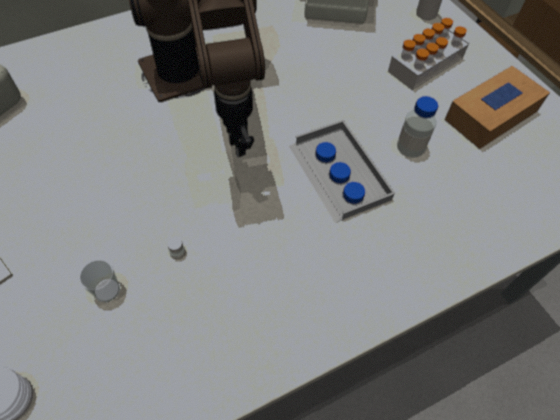

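View pics/w12.png

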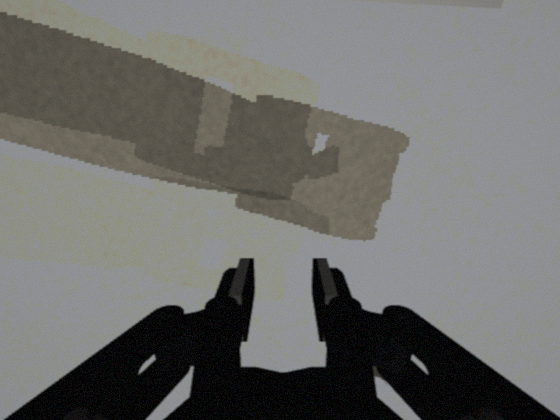

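The scene view shows all three caps flat in the pan at (326,152), (340,172) and (354,192), with the jar, beaker and reagent bottle at the same pixels as before. The wrist view shows only bare bench, so the robot touches nothing. Each cap's rear edge is about 33 mm past the lip.

```bash
python3 -c "
from plant import ctrl
print(ctrl.sign_off())"
```

```text
the job is handed in; nothing more can be done
None
```

The job is handed in at about 16 s of robot time: all three caps lie flat on the pan floor, about 33 mm past the lip, and the jar, beaker and reagent bottle were not moved.

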